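# Fit the spacer and hold the nut driver ready over the stud

## Task

Slip the tall spacer over the bare stud of the jig plate so that it sits flat on the plate, and let go of it. Then draw the nut driver out of its slanted holder, turn it upright with the socket end down, and finish while still holding it steady, centred over that stud about two or three centimetres above its tip and touching neither the stud nor the spacer. Leave the short spacer where it is.

Things in the scene. Friction and masses are not known exactly. Their poses are not given: they have to be found in the camera images.
- tall_spacer_mid (a point): centre (half-way up) of the tall spacer: a loose plain brass tube, 24 mm outside, 12 mm bore, 35 mm tall, about 50 g, standing upright on the desk; z runs along its bore
- short_spacer_mid (a point): centre (half-way up) of the short spacer, to be left alone: same tube (24 mm outside, 12 mm bore) but 18 mm tall, standing upright on the desk; it may stand in either of the two spots
- stud_tip (a point): top end of the bare stud of the jig plate: 8 mm in diameter, standing 48 mm above the plate's top, tip 56 mm above the desk. z is up, y along the plate's length. The plate's other stud, which already carries a tall spacer and a hexagon nut, is 84 mm from this one towards -y of this frame
- stud_foot (a point): foot of the same bare stud, on the plate's top face, 8 mm above the desk; a spacer that is seated here has its centre 17.5 mm above this point
- driver_handle (a point): point on the nut driver's axis inside its handle where to grip it, 135 mm from the socket end, near its balance point. z points along the driver from the socket end to the handle end (about 43 degrees off vertical while in the holder). The handle spans 40 mm from here towards the shaft and 50 mm towards the end
- driver_socket (a point): centre of the socket end face of the nut driver; same axes as driver_handle
- holder_mouth (a point): centre of the mouth of the holder's sleeve, 105 mm above the desk; z of this frame is up, x and y level. The sleeve leans 40 degrees from vertical, mouth facing up and towards +x of this frame. The driver hangs with the handle's shoulder on the mouth and its socket end 95 mm deep, so it must be drawn 95 mm along its own axis to come free
- tall_spacer: the tall spacer, origin at the centre of its underside
- socket_driver: the nut driver, loose, straight, 185 mm long, about 120 g: a plain round steel tube shaft 14 mm in diameter over the first 95 mm, then a round black handle 24 mm in diameter and 90 mm long; origin at the socket end face, z towards the handle
- tool_holder: the holder, fixed to the desk: dark steel base 110 x 72 x 8 mm with a square sleeve (bore 16.6 mm, outside 25 mm, 60 mm long) between two 4 mm cheeks (33 mm over both, up to 91 mm above the desk); origin at the centre of its underside, axes as holder_mouth
- jig_plate: the jig plate, fixed to the desk: grey steel, 66 x 150 x 8 mm thick, with two upright steel studs 84 mm apart on its long middle line; origin at the centre of its underside, bare stud at +42 mm along its y, dressed stud (top about 56 mm above the desk) at -42 mm
Things that resemble listed ones, but are neither listed nor needed, are in the scene too. What is shaped like the jig_plate but green or purple is not meant.

How it is judged:
On the way, in this order (a step that is already met when the one before it is completed fails the run):
1. the tall spacer sits flat on the plate over the bare stud, released, while the nut driver is still in its holder (horizontal distance between tall_spacer_mid and stud_foot below 0.004 m and z of tall_spacer_mid in the frame of stud_foot below 0.0195 m and angle between tall_spacer_mid's own z axis and vertical below 0.1 rad and contact force between tall_spacer and the fingers below 0.1 N and distance between driver_socket and holder_mouth above 0.08 m and distance between driver_handle and holder_mouth below 0.055 m), for 0.2 s.
2. the nut driver is drawn out of the holder (height (world z) of driver_socket above 0.085 m and contact force between socket_driver and tool_holder below 0.05 N and contact force between socket_driver and the fingers above 1 N), for 0.1 s.
At the end, for the whole second after the job is handed in: Tall spacer flat on the plate round the bare stud (4 mm sideways, 2 mm up), let go; nut driver held still by the fingers alone, handle up, within 0.2 rad of upright, socket end within 12 mm of the stud axis and 8 to 50 mm above its tip; short spacer within 20 mm of its start (horizontal distance between tall_spacer_mid and stud_foot below 0.004 m and z of tall_spacer_mid in the frame of stud_foot below 0.0195 m and angle between tall_spacer_mid's own z axis and vertical below 0.1 rad and contact force between tall_spacer and the fingers below 0.1 N and angle between driver_handle's own z axis and vertical below 0.2 rad and z of driver_handle in the frame of driver_socket above 0.1 m and height (world z) of driver_handle above 0.17 m and horizontal distance between driver_socket and stud_tip below 0.012 m and z of driver_socket in the frame of stud_tip between 0.008 and 0.05 m and contact force between socket_driver and the fingers above 1 N and contact force between socket_driver and tool_holder below 0.05 N and contact force between socket_driver and jig_plate below 0.05 N and contact force between socket_driver and tall_spacer below 0.05 N and linear speed of socket_driver below 0.02 m/s and distance of short_spacer_mid from where it was at the start of the episode below 0.02 m); the arm keeps its last pose, push and grip.
It fails at once if the short spacer is moved by more than 20 mm (distance of short_spacer_mid from where it was at the start of the episode above 0.02 m).
It also fails if it takes over 54 s, if anything falls off the work surface, if the arm or the gripper's body presses on something with over 40 N, if the wrist force passes 120 N, or if a joint passes its speed limit or range.

## Robot

A 7-joint arm with a two-finger parallel gripper is mounted at the origin on a cart in front of the work surface, level with it; the furniture and walls round the work are solid. World frame = base frame: x ahead of the robot, y to its left, z up, the work surface at z = 0. Lengths are in m, angles in rad, forces in N, time in s.
With the tool pointing down it reaches from about 0.425 to 0.95 m from the base axis. Payload 4.7 kg.
Tool frame: the origin (TCP) lies on the centre line of the jaws, within the pads' length; the fingertips stand robot.nose_length ahead of it and the grasp point (between the pads) lies 8 mm behind it (robot.nose_length is the distance from the TCP to the fingertips, in m); z points along the fingers, x is the direction in which the jaws open and shut, and the axes are right-handed (so a half turn about z gives the same grasp; the last joint's range is limited). The gripper opens to 85 mm and grips with 20 to 120 N. Pads are 22 mm wide; open, the fingers measure 114 mm over their backs; the gripper's body (76 mm by 85 mm) begins 54 mm behind the grasp point. The pads swing forward as they close: fully open they stand 13 mm farther back than shut.
Start: joints at [1.089, 0.469, -0.049, 1.532, 0.024, 1.141, -0.082], TCP at [0.295, -0.607, 0.242] pointing down, gripper open.
Joint ranges: [-2.59, 2.59], [-0.33, 1.99], [-1.39, 1.29], [0.1, 2.45], [-1.04, 4.18], [0.21, 1.99], [-2.66, 2.66]. Speed limits (rad/s): [2.57, 2.57, 3.14, 3.14, 3.14, 3.14, 3.14].

## Interface

Orientations are given as [roll, pitch, yaw] about the fixed x, y, z axes, in that order (R = Rz(yaw) Ry(pitch) Rx(roll)).
In Python, from plant import robot gives the robot as it stands. Calls block until the motion is done:
- robot.goto(position, orientation): joint-space move of the TCP to a pose.
- robot.move_straight(position, vel=0.15, attitude=None, contact_N=None): straight line of the TCP; attitude=None keeps the orientation; vel is the mean speed in m/s. With contact_N (N) it stops when the force on the tool has changed by that much, and returns True; else False.
- robot.move_joints(angles): joint-space move.
- robot.grip(opening, strength=None): opening from 0.0 (shut) to 1.0 (fully open); strength is the grip in N (None keeps the last); returns when the fingers have stopped.
- robot.sleep(seconds).
- robot.inverse_kinematics(position, orientation): joint angles nearest the present ones, or None.
- robot.sense(): the state.
- robot.grab_frame(name): name is "scene" or "side" or "wrist"; returns a dict with "image" (384x512x3 uint8, red, green, blue), "range_z" (384x512 float32, m along the optical axis (not along the pixel's ray), 0 where there is no reading), "fx", "fy", "cx", "cy" (pixels), "R" (3x3) and "t" (3): a world point X has camera coordinates R X + t. Camera axes: x right, y down, z forward; pixel columns grow to the right and rows downward; lengths in m; the calibration is good to about 2 mm. The wrist camera is an equidistant fisheye: a pixel r from the principal point sees the ray r / f radians off the axis. A picture is of the moment at which its call begins.
A pose or a line that the arm cannot do raises robot.IKError and nothing moves.
- robot.close_job(): hands the job in, once; it reports no verdict.
The state is a dict: "t": time; "joint_pos": joint angles; "joint_velocities": joint speeds; "effort": joint torques, N m; "tcp_pos": TCP position; "tcp_rot": TCP orientation; "wrist_force": force on the tool from outside, world axes, zero at the start; "torque": the same for the moment, N m; "opening": opening from 0.0 (shut) to 1.0 (fully open).
Only numpy, scipy, OpenCV 4.12 (cv2) and the standard library are available. Lean on these libraries where they do the work, as an engineer would, in place of code of your own. Each camera call takes 0.05 s, during which the arm holds its last target.

## Working session

There is one attempt and no reset: what is moved stays moved. The work goes in short steps, each a Python script; the robot and the scene stay as the last script left them, time stands still between calls to the robot, and variables do not carry over. Pictures are saved under pics/ and viewed, and the job is handed in when it is done.

```bash
ls; mkdir -p pics
cat > h.py <<'E'
import numpy as np, cv2
from plant import robot
def save(name,fn):
    f=robot.grab_frame(name); np.savez('pics/'+fn+'.npz',**f)
    cv2.imwrite('pics/'+fn+'.png',f['image'][:,:,::-1]); return f
def crop(fn,x0,y0,x1,y1,s,out):
    f=np.load('pics/'+fn+'.npz'); im=f['image'][y0:y1,x0:x1,::-1]
    cv2.imwrite('pics/'+out+'.png',cv2.resize(im,None,fx=s,fy=s,interpolation=cv2.INTER_CUBIC))
def pt(f,u,v,z=None):
    z=f['range_z'][int(round(v)),int(round(u))] if z is None else z
    c=np.array([(u-f['cx'])/f['fx']*z,(v-f['cy'])/f['fy']*z,z]); return f['R'].T@(c-f['t'])
def ptplane(f,u,v,h):
    d=f['R'].T@np.array([(u-f['cx'])/f['fx'],(v-f['cy'])/f['fy'],1]); o=-f['R'].T@f['t']
    return o+d*(h-o[2])/d[2]
def proj(f,X):
    c=f['R']@np.asarray(X)+f['t']; return f['fx']*c[0]/c[2]+f['cx'],f['fy']*c[1]/c[2]+f['cy']
E
python3 - <<'E'
from h import *
for n in ['scene','side','wrist']:
    f=save(n,n+'0'); print(n,f['fx'],f['cx'],f['cy'],-f['R'].T@f['t'],f['R'][2])
s=robot.sense(); print(s['t'],s['tcp_pos'],s['tcp_rot'],s['opening'],robot.nose_length)
E
```

```text
pics
scene 482.8235293007628 256.0990197363811 188.1564242024886 [-0.2736163   1.23517027  0.78144199] [ 0.48592078 -0.76873998 -0.41583632]
side 488.5460403408104 258.87212550456644 192.20099339081705 [ 0.53755882 -1.47073811  0.90650481] [-0.02026683  0.88071583 -0.47321125]
wrist 297.3186396354542 255.53008137747 189.3493005633167 [ 0.37131374 -0.57123624  0.37264828] [-0.29658724 -0.14181461 -0.94441761]
0.15 [ 0.2951386  -0.60660054  0.24152161] [ 3.14152324e+00  1.44719812e-03 -1.11796766e+00] 1.0006383149882332 0.011
```

View pics/scene0.png

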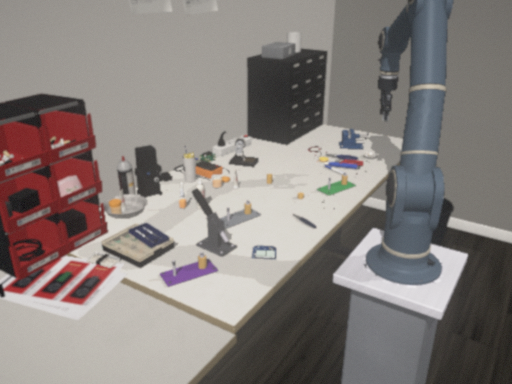

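View pics/side0.png

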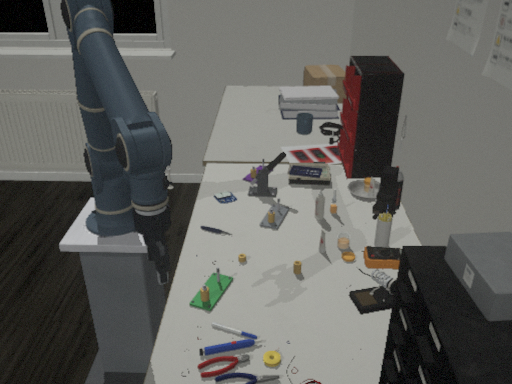

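View pics/wrist0.png

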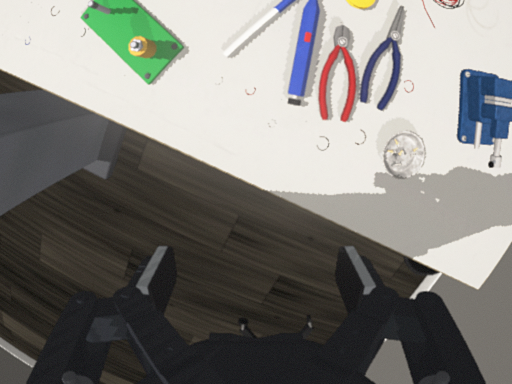

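Run:
```python
from h import *
crop('scene0',160,150,360,290,4,'c1'); crop('side0',180,140,380,300,4,'c2')
s=np.load('pics/scene0.npz');d=np.load('pics/side0.npz')
for n,f,l in(('sc',s,[(269,179),(301,196),(248,207),(238,218)]),('sd',d,[(242,258),(297,268),(271,216),(333,208),(343,243),(276,204)])):
    for u,v in l: print(n,u,v,pt(f,u,v).round(3))
```

```text
sc 269 179 [ 0.62  -0.274  0.02 ]
sc 301 196 [ 0.449 -0.221  0.011]
sc 248 207 [0.539 0.001 0.035]
sc 238 218 [0.55  0.046 0.009]
sd 242 258 [ 0.458 -0.237  0.012]
sd 297 268 [ 0.624 -0.299  0.024]
sd 271 216 [ 0.546 -0.023  0.036]
sd 333 208 [0.769 0.054 0.027]
sd 343 243 [ 0.778 -0.162  0.023]
sd 276 204 [ 0.565  0.127 -0.001]
```

View pics/c1.png

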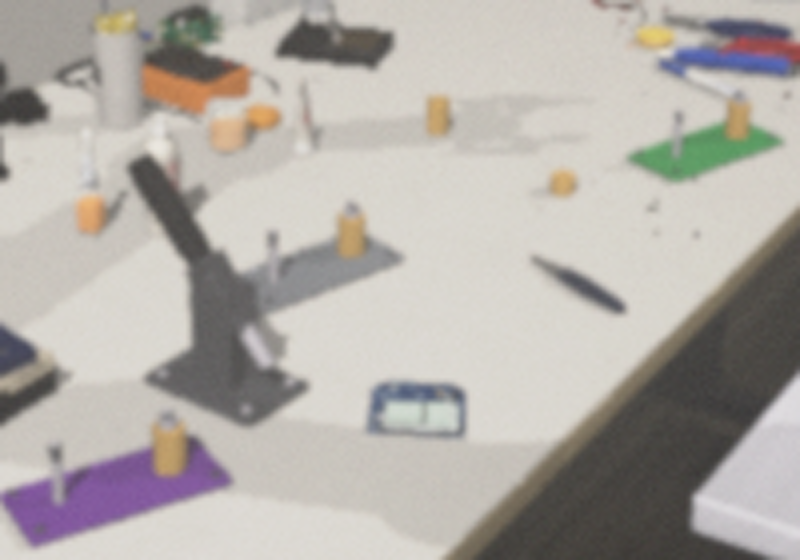

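View pics/c2.png

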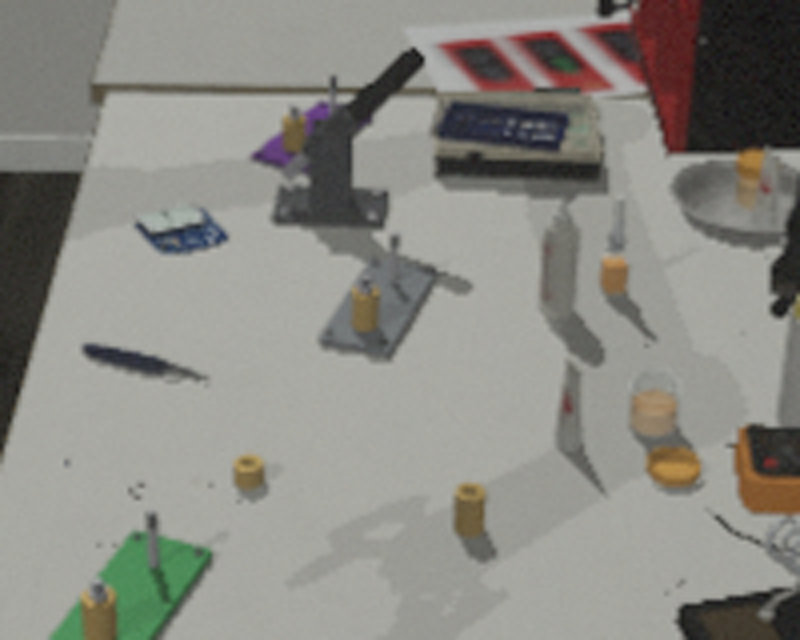

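Run:
```python
from h import *
s=np.load('pics/scene0.npz');d=np.load('pics/side0.npz')
# c1 crop: u=160+x/4 ; c2: u=180+x/4, v=140+y/4
print('plate corners side', [ptplane(d,180+x/4,140+y/4,.008).round(3) for x,y in((320,338),(390,355),(437,272),(368,258))])
print('stud tip side',ptplane(d,180+394/4,140+237/4,.056),'dressed top',ptplane(d,180+368/4,140+283/4,.056))
print('stud tip scene',ptplane(s,160+273/4,150+233/4,.056),'dressed top',ptplane(s,160+351/4,150+205/4,.056))
print('tall top side',ptplane(d,180+470/4,140+491/4,.035),'scene',ptplane(s,160+438/4,150+98/4,.035))
print('short top side',ptplane(d,180+249/4,140+461/4,.018),'scene',ptplane(s,160+563/4,150+174/4,.018))
print('holder base side',[ptplane(d,180+x/4,140+y/4,.008).round(3) for x,y in((273,220),(387,225),(384,190),(280,187))])
for x,y in((415,60),(350,115),(380,85)):print('handle',pt(d,180+x/4,140+y/4))
for x,y in((142,162),(170,200),(200,245)):print('handle sc',pt(s,160+x/4,150+y/4))
```

```text
plate corners side [array([ 0.509, -0.034,  0.008]), array([ 0.569, -0.06 ,  0.008]), array([0.613, 0.083, 0.008]), array([0.55 , 0.107, 0.008])]
stud tip side [0.57276776 0.06101205 0.056     ] dressed top [ 0.54957739 -0.02107931  0.056     ]
stud tip scene [0.56567901 0.07927358 0.056     ] dressed top [5.40412696e-01 2.24639151e-04 5.60000000e-02]
tall top side [ 0.62601457 -0.28814461  0.035     ] scene [ 0.62385454 -0.28357205  0.035     ]
short top side [ 0.45829453 -0.23136831  0.018     ] scene [ 0.45369963 -0.22620616  0.018     ]
holder base side [array([0.459, 0.177, 0.008]), array([0.568, 0.171, 0.008]), array([0.566, 0.243, 0.008]), array([0.463, 0.246, 0.008])]
handle [0.59130195 0.20101362 0.16722757]
handle [0.53136811 0.21313151 0.10381566]
handle [0.5592162  0.20271    0.14039874]
handle sc [0.5836878  0.21970008 0.17076512]
handle sc [0.55705762 0.22131767 0.1467318 ]
handle sc [0.52998883 0.22161162 0.11655442]
```

Run:
```python
from h import *
pi=np.pi
def ik(p,o):
    q=robot.inverse_kinematics(p,o); print(np.round(p,3),np.round(o,2),None if q is None else np.round(q,2))
for yaw in(-.27,pi-.27,-1.118):
    for p in([.625,-.286,.2],[.625,-.286,.02],[.57,.07,.2],[.57,.07,.03]): ik(p,[pi,0,yaw])
# driver: jaws along world y; tool z in xz plane tilted a forward. tool x=+-y
from scipy.spatial.transform import Rotation as R
for sgn in(1,-1):
  for a in(-.1,0,.15,.3,.43,.6,.75,.9):
    z=np.array([np.sin(a),0,-np.cos(a)]);x=np.array([0,sgn,0.]);M=np.array([x,np.cross(z,x),z]).T
    p=[.55,.21,.14] if a<.4 else [.57,.07,.216]
    ik(p,R.from_matrix(M).as_euler('xyz'))
```

```text
[ 0.625 -0.286  0.2  ] [ 3.14  0.   -0.27] [ 0.59  0.54 -0.32  1.53  0.19  1.09 -0.05]
[ 0.625 -0.286  0.02 ] [ 3.14  0.   -0.27] [ 0.55  0.74 -0.26  1.65  0.25  0.79 -0.1 ]
[0.57 0.07 0.2 ] [ 3.14  0.   -0.27] [ 0.29  0.42 -0.64  1.8   0.29  1.02 -0.73]
[0.57 0.07 0.03] [ 3.14  0.   -0.27] [ 0.16  0.62 -0.47  1.92  0.42  0.69 -0.84]
[ 0.625 -0.286  0.2  ] [3.14 0.   2.87] [-0.29  0.77  1.11  1.59 -0.72  1.24 -2.46]
[ 0.625 -0.286  0.02 ] [3.14 0.   2.87] [-0.19  0.93  0.91  1.7  -0.87  0.97 -2.36]
[0.57 0.07 0.2 ] [3.14 0.   2.87] [ 0.62  0.63 -1.17  1.78  0.63  1.17  2.12]
[0.57 0.07 0.03] [3.14 0.   2.87] [ 0.59  0.95 -1.19  1.9   1.03  1.07  1.83]
[ 0.625 -0.286  0.2  ] [ 3.14  0.   -1.12] [ 0.47  0.53 -0.15  1.54  0.09  1.08 -0.82]
[ 0.625 -0.286  0.02 ] [ 3.14  0.   -1.12] [ 0.45  0.72 -0.13  1.66  0.12  0.77 -0.85]
[0.57 0.07 0.2 ] [ 3.14  0.   -1.12] [ 0.22  0.4  -0.53  1.8   0.24  1.   -1.53]
[0.57 0.07 0.03] [ 3.14  0.   -1.12] [ 0.06  0.6  -0.34  1.93  0.31  0.66 -1.59]
[0.55 0.21 0.14] [-3.04  0.    1.57] [ 0.21  0.65 -0.91  1.74  0.5   1.1   0.7 ]
[0.55 0.21 0.14] [3.14 
[... 455 characters left out ...]
0.57  0.07  0.216] [2.24 0.   1.57] [ 0.7   0.35 -1.16  2.35  2.06  0.62 -0.59]
[0.55 0.21 0.14] [ 3.04  0.   -1.57] [ 0.01  0.55 -0.58  1.76  0.28  1.02 -2.25]
[0.55 0.21 0.14] [ 3.14  0.   -1.57] [ 0.    0.51 -0.59  1.82  0.34  0.92 -2.31]
[0.55 0.21 0.14] [-2.99  0.   -1.57] [-0.02  0.45 -0.58  1.92  0.46  0.76 -2.43]
[0.55 0.21 0.14] [-2.84  0.   -1.57] [-0.15  0.38 -0.44  2.02  0.58  0.59 -2.57]
[0.57  0.07  0.216] [-2.71  0.   -1.57] [ 0.39  0.24 -0.72  2.07  0.56  0.54 -2.3 ]
[0.57  0.07  0.216] [-2.54  0.   -1.57] [-0.78  0.14  0.56  2.24  0.32  0.21 -2.11]
[0.57  0.07  0.216] [-2.39  0.   -1.57] None
[0.57  0.07  0.216] [-2.24  0.   -1.57] [-0.1   0.16 -0.24  2.39  2.32  0.4   2.16]
```

Run:
```python
from h import *
robot.goto([.57,.05,.25],[np.pi,0,-1.1]); save('wrist','w1')
print(robot.sense()['t'])
robot.goto([.625,-.286,.16],[np.pi,0,-1.1]); save('wrist','w2')
s=robot.sense();print(s['t'],s['tcp_pos'],s['wrist_force'])
```

```text
2.725
4.1 [ 0.62610033 -0.28324766  0.16089538] [ 0.64263932  0.70919894 -0.0228688 ]
```

View pics/w1.png

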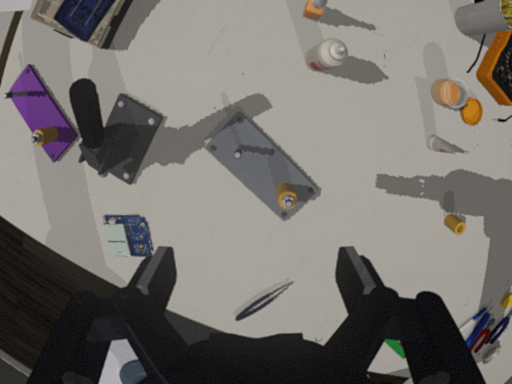

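View pics/w2.png

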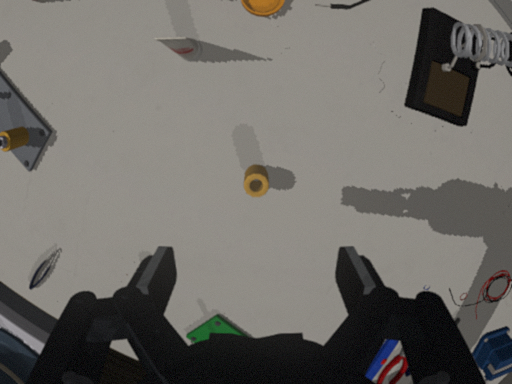

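```bash
cat >> h.py <<'E'
def fray(f,u,v):
    dx,dy=(u-f['cx'])/f['fx'],(v-f['cy'])/f['fy']; r=np.hypot(dx,dy)
    d=np.array([0,0,1.]) if r<1e-9 else np.array([np.sin(r)*dx/r,np.sin(r)*dy/r,np.cos(r)])
    return f['R'].T@d, -f['R'].T@f['t']
def fplane(f,u,v,h):
    d,o=fray(f,u,v); return o+d*(h-o[2])/d[2]
def fproj(f,X):
    c=f['R']@np.asarray(X)+f['t']; r=np.hypot(c[0],c[1]); a=np.arctan2(r,c[2]); return f['cx']+f['fx']*a*c[0]/r, f['cy']+f['fy']*a*c[1]/r
E
python3 - <<'E'
from h import *
crop('w1',60,60,340,240,2.85,'w1c'); crop('w2',217,145,297,205,10,'w2c'); crop('w1',195,100,335,230,5,'w1d')
E
```

```text
(no output)
```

View pics/w1c.png

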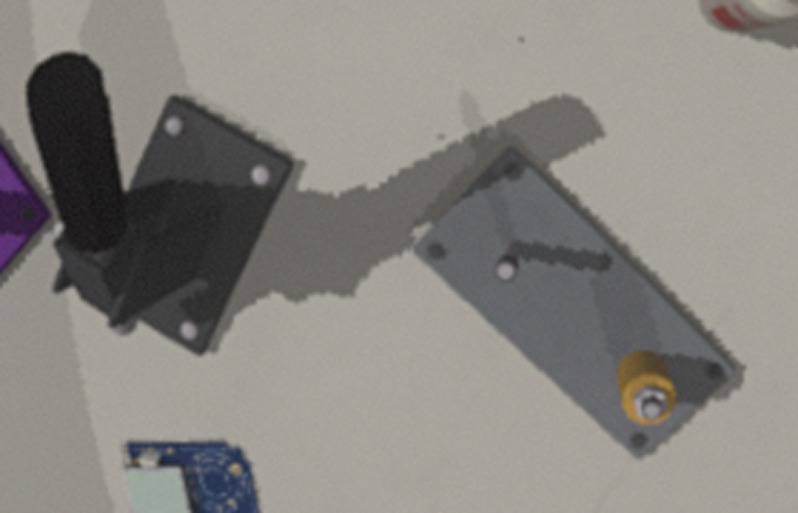

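View pics/w1d.png

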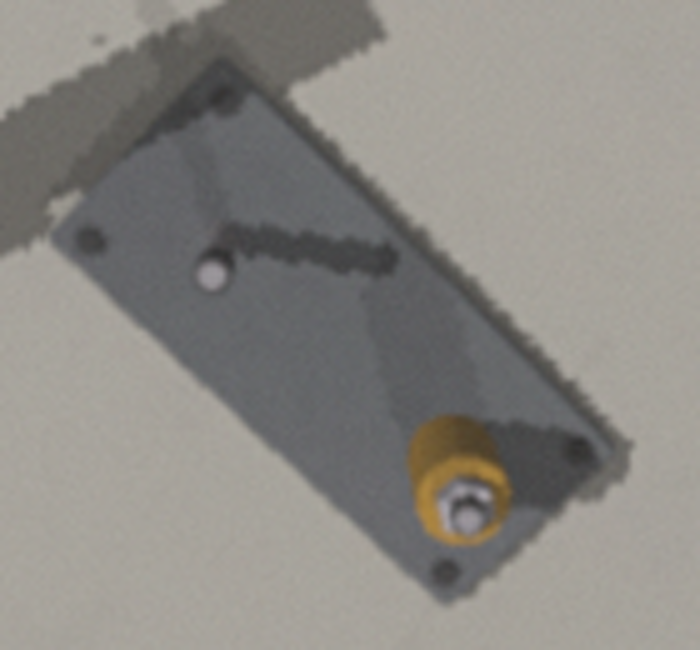

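View pics/w2c.png

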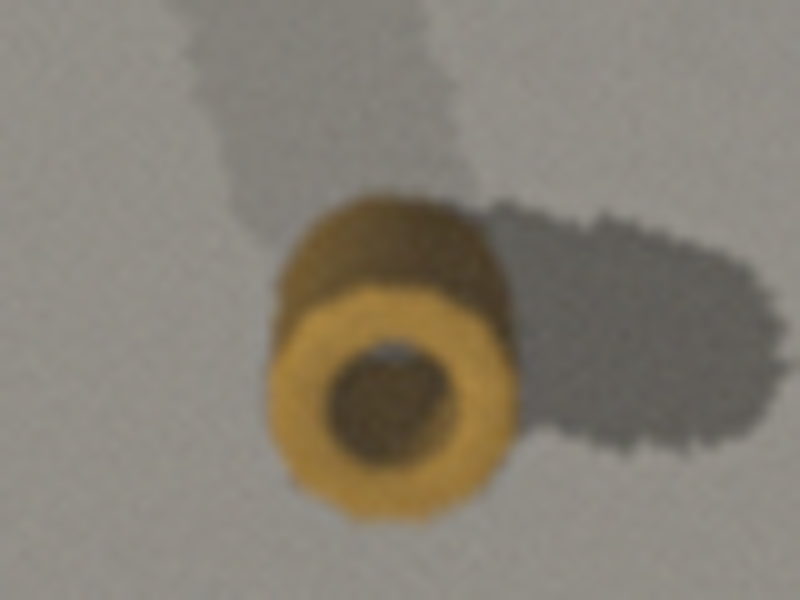

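Run:
```python
from h import *
w1=np.load('pics/w1.npz');w2=np.load('pics/w2.npz')
m=lambda x,y,x0,y0,s:((x+.5)/s-.5+x0,(y+.5)/s-.5+y0)
print('tall',fplane(w2,*m(394,402,217,145,10),.035), 'diam', np.linalg.norm(fplane(w2,*m(270,402,217,145,10),.035)-fplane(w2,*m(518,402,217,145,10),.035)))
b=fplane(w1,*m(211,272,195,100,5),.056);d=fplane(w1,*m(468,513,195,100,5),.056)
print('stud',b,d,np.linalg.norm(b-d),(b-d)/.084)
print('corners',[fplane(w1,*m(x,y,195,100,5),.008).round(4) for x,y in((52,232),(226,57),(445,603),(622,450))])
print('foot depth-check',[fplane(w1,*m(x,y,195,100,5),.008).round(4) for x,y in((220,245),)])
for x,y in((173,125),(260,175),(188,330)): print('bolt',fplane(w1,*m(x,y,60,60,2.85),.01))
for x,y in((65,70),(95,235)): print('handle at z?', fplane(w1,*m(x,y,60,60,2.85),.17).round(3),fplane(w1,*m(x,y,60,60,2.85),.11).round(3))
```

```text
tall [ 0.62592601 -0.28522305  0.035     ] diam 0.022592648448069762
stud [0.57257146 0.07198445 0.056     ] [ 0.54776442 -0.00730392  0.056     ] 0.08307848158307407 [ 2.95321810e-01  9.43909140e-01 -6.60847038e-16]
corners [array([0.5531, 0.1114, 0.008 ]), array([0.6131, 0.091 , 0.008 ]), array([ 0.5069, -0.0284,  0.008 ]), array([ 0.5681, -0.0498,  0.008 ])]
foot depth-check [array([0.5692, 0.071 , 0.008 ])]
bolt [0.55681535 0.24038721 0.01      ]
bolt [0.55272356 0.19037685 0.01      ]
bolt [0.46707295 0.19746285 0.01      ]
handle at z? [0.597 0.212 0.17 ] [0.583 0.248 0.11 ]
handle at z? [0.557 0.186 0.17 ] [0.532 0.214 0.11 ]
```

Run:
```python
from h import *
robot.move_straight([.6259,-.2852,.06],vel=.12); save('wrist','w3')
robot.move_straight([.6259,-.2852,.018],vel=.08,contact_N=15)
s=robot.sense();print(s['t'],s['tcp_pos'],s['wrist_force'])
robot.grip(0,40); save('wrist','w4')
s=robot.sense();print(s['t'],s['tcp_pos'],s['wrist_force'],s['opening'])
robot.move_straight([.6259,-.2852,.12],vel=.15); save('wrist','w5')
crop('w3',180,120,340,300,3.3,'w3c');crop('w5',180,160,340,300,4,'w5c')
s=robot.sense();print(s['t'],s['tcp_pos'],s['opening'])
```

```text
5.8083 [ 0.62600045 -0.2851      0.01773366] [-0.04170808  0.36238148 -0.14398879]
6.4583 [ 0.62617759 -0.28523368  0.01847376] [-0.37985731  0.68059063  2.53151078] 0.269302366714757
7.3417 [ 0.62488214 -0.28495773  0.11845474] 0.2690917609904234
```

View pics/w5c.png

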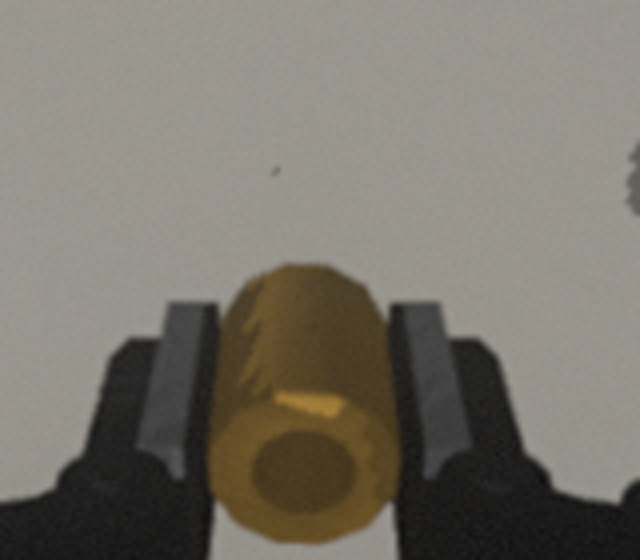

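View pics/w3c.png

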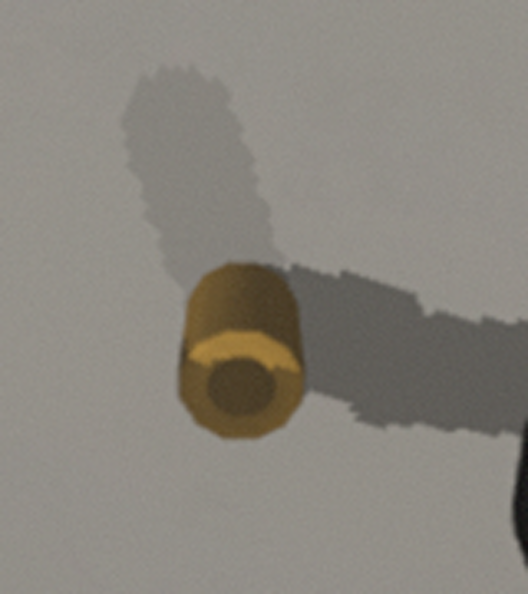

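Run:
```python
from h import *
m=lambda x,y,x0,y0,s:((x+.5)/s-.5+x0,(y+.5)/s-.5+y0)
f=np.load('pics/w5.npz'); s=robot.sense(); print('tcp now',s['tcp_pos'])
print(fplane(f,*m(304,472,180,160,4),.1185+.017))
robot.move_straight([.6259,-.2852,.14],vel=.15)
robot.goto([.5726,.0720,.14],[np.pi,0,-1.1]); robot.sleep(.3); save('wrist','w6')
crop('w6',150,100,350,300,3,'w6c')
s=robot.sense();print(s['t'],s['tcp_pos'],s['tcp_rot'],s['opening'])
```

```text
tcp now [ 0.62488214 -0.28495773  0.11845474]
[ 0.62567903 -0.28624605  0.1355    ]
9.325 [0.57277581 0.07138668 0.1399427 ] [ 3.14155449e+00 -2.45150405e-05 -1.10109924e+00] 0.2666862785197115
```

View pics/w6c.png

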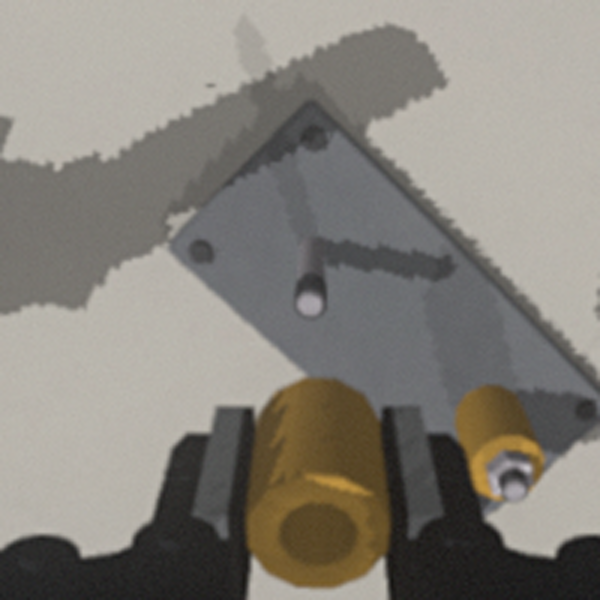

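Run:
```python
from h import *
m=lambda x,y,x0,y0,s:((x+.5)/s-.5+x0,(y+.5)/s-.5+y0)
f=np.load('pics/w6.npz'); s=robot.sense()
print('tip',fplane(f,*m(311,303,150,100,3),.056),'sp',fplane(f,*m(318,532,150,100,3),.157), 'low edge', fplane(f,*m(318,379,150,100,3),.122),s['tcp_pos'])
print('foot',fplane(f,*m(313,243,150,100,3),.008))
```

```text
tip [0.57242079 0.07145092 0.056     ] sp [0.5741306  0.07028171 0.157     ] low edge [0.58271907 0.07463812 0.122     ] [0.57277581 0.07138668 0.1399427 ]
foot [0.57355518 0.07172815 0.008     ]
```

Run:
```python
from h import *
robot.move_straight([.5725,.0718,.085],vel=.12); robot.sleep(.2); save('wrist','w7')
print(robot.sense()['tcp_pos'])
c=robot.move_straight([.5725,.0718,.0255],vel=.04,contact_N=6)
s=robot.sense();print(c,s['t'],s['tcp_pos'],s['wrist_force'],s['opening']);save('wrist','w8');save('side','s8');save('scene','c8')
crop('w8',150,100,350,300,3,'w8c')
```

```text
[0.57303192 0.07191516 0.08583107]
True 11.5667 [0.57235197 0.07181694 0.02640812] [ 0.04444477 -0.34688347  5.46627595] 0.2656342453521411
```

View pics/w8c.png

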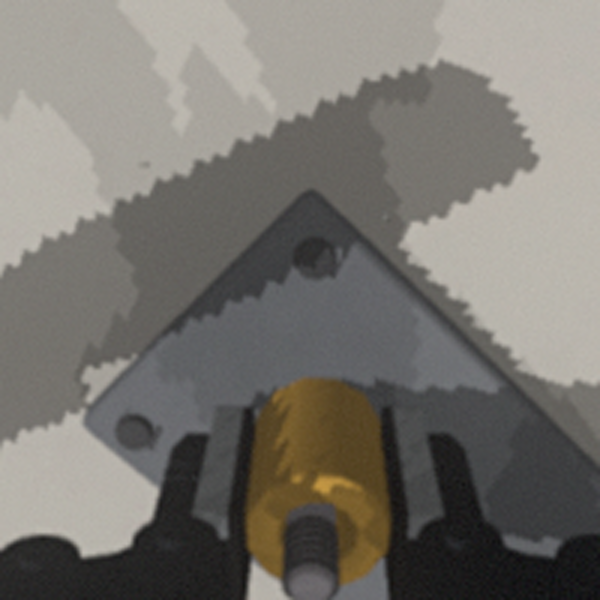

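Run:
```python
from h import *
robot.grip(.6); robot.sleep(.2)
robot.move_straight([.5725,.0718,.20],vel=.15); robot.sleep(.2); save('wrist','w9')
s=robot.sense();print(s['t'],s['tcp_pos'],s['opening'])
robot.goto([.50,.2,.30],[np.pi,0,np.pi/2]); robot.sleep(.3); save('wrist','w10')
s=robot.sense();print(s['t'],s['tcp_pos'],s['joint_pos'])
save('side','s10');save('scene','c10')
```

```text
13.8667 [0.57223152 0.07179263 0.19936765] 0.6016160995990699
16.15 [0.5000234  0.199975   0.29995231] [ 0.41884222  0.40415838 -1.14417962  1.73908332  0.38665877  1.25098952
  0.75050675]
```

View pics/w9.png

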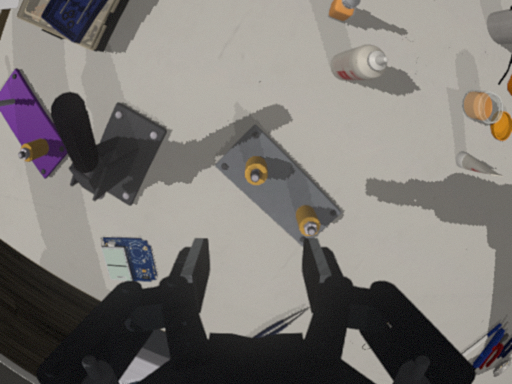

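View pics/w10.png

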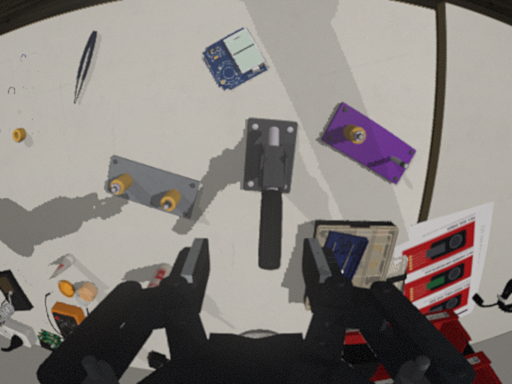

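Run:
```python
from h import *
crop('w10',220,105,320,285,3.3,'w10c');crop('w9',40,80,180,220,4.2,'w9c')
```

```text
(no output)
```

View pics/w10c.png

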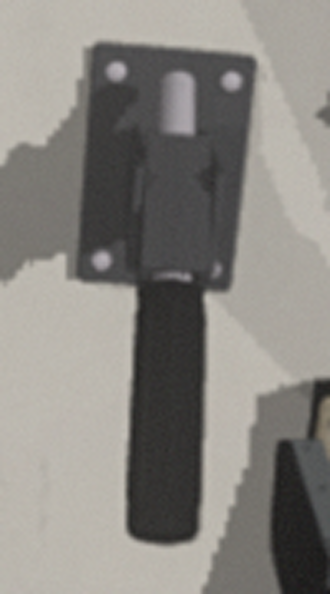

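View pics/w9c.png

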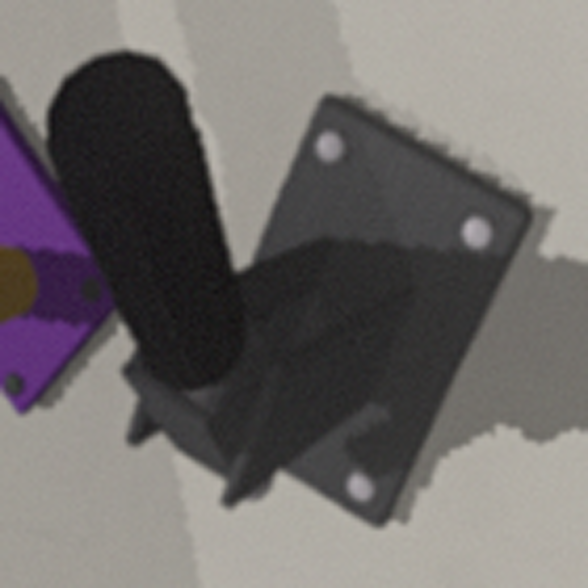

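Run:
```python
from h import *
m=lambda x,y,x0,y0,s:((x+.5)/s-.5+x0,(y+.5)/s-.5+y0)
f=np.load('pics/w10.npz');g=np.load('pics/w9.npz')
F=lambda x,y:fray(f,*m(x,y,220,105,3.3)); G=lambda x,y:fray(g,*m(x,y,40,80,4.2))
C=np.array([fplane(f,*m(x,y,220,105,3.3),.008) for x,y in((95,43),(257,58),(232,290),(75,280))]);print(C.round(4),C.mean(0))
e=C[3]+C[2]-C[0]-C[1];print('yaw',np.arctan2(e[1],e[0]),np.linalg.norm(e)/2,np.linalg.norm(C[1]-C[0]))
B=np.array([fplane(g,*m(x,y,40,80,4.2),.008) for x,y in((330,95),(530,213),(380,525))]);print('w9 corners',B.round(4), (B[0]+B[2])/2 )
def plane(P,a,b):
    d1,o=P(*a);d2,_=P(*b);n=np.cross(d1,d2);n/=np.linalg.norm(n);return n,o
n1,o1=plane(F,(171,300),(164,500));n2,o2=plane(G,(120,115),(195,335))
u=np.cross(n1,n2);u/=np.linalg.norm(u);u*=np.sign(u[2])
A=np.array([n1,n2,[0,0,1]]);b=np.array([n1@o1,n2@o2,.105]);M=np.linalg.solve(A,b)
print('axis',u,np.degrees(np.arccos(u[2])),'yaw',np.arctan2(u[1],u[0]),'at z.105',M)
print(fproj(f,M+.09*u),fproj(g,M+.09*u),fproj(f,M),fproj(g,M))
print([m(162,528,220,105,3.3),m(120,115,40,80,4.2)])
```

```text
[[0.4545 0.1884 0.008 ]
 [0.4605 0.2585 0.008 ]
 [0.5671 0.2507 0.008 ]
 [0.5622 0.1786 0.008 ]] [0.51109097 0.219034   0.008     ]
yaw -0.0819195337561376 0.1075098702855336 0.07030249965816623
w9 corners [[0.5695 0.2464 0.008 ]
 [0.5635 0.1791 0.008 ]
 [0.4575 0.1881 0.008 ]] [0.51351042 0.21725324 0.008     ]
axis [ 0.68764314 -0.05257133  0.72414306] 43.60239315169513 yaw -0.07630303866003942 at z.105 [0.53432214 0.21707323 0.105     ]
(np.float64(268.78826371813324), np.float64(270.30990795785095)) (np.float64(66.3973598923082), np.float64(101.08873530697481)) (np.float64(271.5121403475632), np.float64(194.2008308787852)) (np.float64(86.27072437018478), np.float64(159.97556697579938))
[(268.74242424242425, 264.6515151515151), (68.19047619047619, 107.0)]
```

```bash
cat >> h.py <<'E'
from scipy.spatial.transform import Rotation as Ro
def att(a,psi):
    fwd=np.array([np.cos(psi),np.sin(psi),0]);x=np.array([-np.sin(psi),np.cos(psi),0])
    z=np.sin(a)*fwd-np.cos(a)*np.array([0,0,1.]);M=np.array([x,np.cross(z,x),z]).T
    return Ro.from_matrix(M).as_euler('xyz'), z
M0=np.array([.5343,.2171,.105]);U=np.array([.6876,-.0526,.7241]);U/=np.linalg.norm(U);PSI=-.077
E
python3 - <<'E'
from h import *
G=M0+.04*U
for a in(-.1,-.05,0.):
    o,z=att(a,PSI);print(a,G+.008*z,o)
    for p in(G+.008*z+[0,0,.1],G+.008*z,G+.008*z+.12*U):
        q=robot.inverse_kinematics(p,o);print(p.round(3),None if q is None else np.round(q,2))
    for psi in(PSI,.12,.3):
      o,z=att(a+.761,psi)
      for h in(.28,.216):
        p=np.array([.5724,.0715,h])+.008*z; q=robot.inverse_kinematics(p,o);print('fin',psi,h,None if q is None else np.round(q,2))
E
```

```text
-0.1 [0.56100933 0.21505731 0.12600569] [-3.04159265  0.          1.49379633]
[0.561 0.215 0.226] [ 0.27  0.61 -1.02  1.63  0.47  1.27  0.65]
[0.561 0.215 0.126] [ 0.23  0.71 -0.95  1.73  0.56  1.11  0.59]
[0.644 0.209 0.213] [ 0.22  0.73 -0.97  1.45  0.54  1.34  0.71]
fin -0.077 0.28 [ 0.64  0.17 -1.03  2.12  0.96  0.48  0.39]
fin -0.077 0.216 [ 0.38  0.24 -0.77  2.2   1.29  0.42  0.03]
fin 0.12 0.28 [ 0.81  0.17 -1.11  2.13  0.75  0.35  0.81]
fin 0.12 0.216 [ 0.48  0.23 -0.79  2.21  1.2   0.25  0.34]
fin 0.3 0.28 [ 0.99  0.25 -1.27  2.12  0.55  0.32  1.22]
fin 0.3 0.216 [ 0.84  0.36 -1.16  2.2   1.17  0.28  0.62]
-0.05 [0.56140698 0.21502663 0.12597572] [-3.09159265  0.          1.49379633]
[0.561 0.215 0.226] [ 0.27  0.59 -1.02  1.66  0.49  1.23  0.63]
[0.561 0.215 0.126] [ 0.22  0.69 -0.95  1.76  0.59  1.06  0.56]
[0.644 0.209 0.213] [ 0.22  0.71 -0.97  1.49  0.56  1.29  0.69]
fin -0.077 0.28 [ 0.64  0.16 -1.03  2.16  1.1   0.45  0.25]
fin -0.077 0.216 [ 0.34  0.23 -0.74  2.24  1.47  0.42 -0.15]
fin 0.12 0.28 [ 0.78  0.15 -1.07  2.16  0.86  0.28  0.69]
fin 0.12 0.216 [ 0.42  0.21 -0.72  2.25  1.51  0.22  0.02]
fin 0.3 0.28 [ 1.    0.22 -1.25  2.15  0.57  0.24  1.19]
fin 0.3 0.216 [ 0.87  0.37 -1.19  2.23  1.45  0.26  0.36]
0.0 [0.56180563 0.21499588 0.12596572] [3.14159265 0.         1.49379633]
[0.562 0.215 0.226] [ 0.28  0.56 -1.02  1.69  0.51  1.18  0.62]
[0.562 0.215 0.126] [ 0.22  0.66 -0.93  1.79  0.62  1.02  0.53]
[0.644 0.209 0.213] [ 0.23  0.69 -0.96  1.52  0.58  1.24  0.67]
fin -0.077 0.28 [ 0.66  0.16 -1.06  2.19  1.27  0.44  0.07]
fin -0.077 0.216 [ 0.32  0.23 -0.72  2.27  1.65  0.43 -0.34]
fin 0.12 0.28 [ 0.75  0.14 -1.04  2.2   1.08  0.22  0.47]
fin 0.12 0.216 [ 0.77  0.35 -1.16  2.26  1.76  0.41 -0.15]
fin 0.3 0.28 None
fin 0.3 0.216 [ 0.94  0.44 -1.29  2.25  1.73  0.32  0.12]
```

Use a = -0.1 at the grip and psi ≈ PSI at the end.

Run:
```python
from h import *
G=M0+.04*U; o,z=att(-.1,PSI); P=G+.008*z
robot.grip(.9)
robot.goto(P+[0,0,.08],o); robot.sleep(.2); save('wrist','w11')
c=robot.move_straight(P,vel=.08,contact_N=12)
s=robot.sense();print(c,s['t'],s['tcp_pos'],P,s['wrist_force'])
save('wrist','w12');save('side','s12')
crop('side' and 's12',200,130,330,240,5,'s12c')
```

```text
False 18.55 [0.56133788 0.21536679 0.12660524] [0.56100933 0.21505731 0.12600569] [ 0.23288716 -0.19252483  0.96320715]
```

View pics/w12.png

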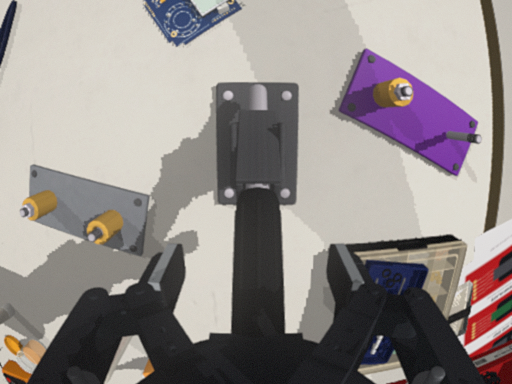

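View pics/s12c.png

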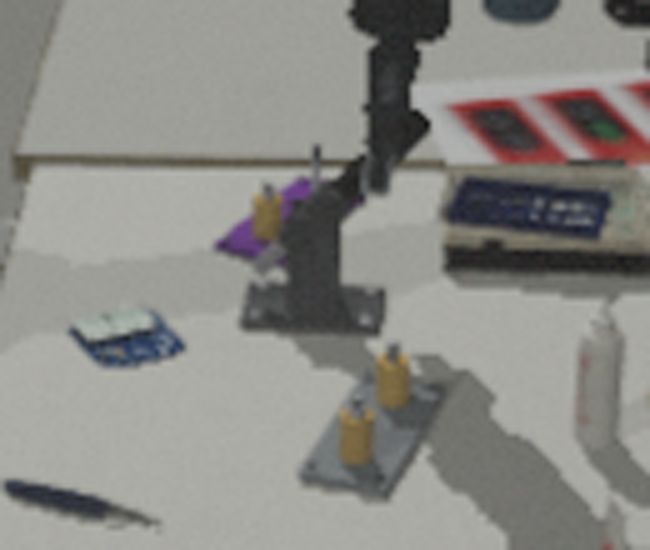

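Run:
```python
from h import *
robot.grip(0,90)
s=robot.sense();print(s['t'],s['tcp_pos'],s['wrist_force'],s['opening'])
p0=np.array(s['tcp_pos'])
for d in(.03,.125):
    robot.move_straight(p0+d*U,vel=.07)
    s=robot.sense();print(s['t'],s['tcp_pos'],s['wrist_force'],s['torque'],s['opening'])
robot.sleep(.2);save('wrist','w13');save('side','s13');save('scene','c13')
print(robot.sense()['wrist_force'])
crop('s13',200,90,330,240,4.5,'s13c')
```

```text
19.1917 [0.56117038 0.21537431 0.12633751] [0.08317912 1.52941121 2.61228582] 0.2594980756298523
19.775 [0.58294938 0.21379937 0.14912707] [ 1.32986391 -0.81546602  2.62101952] [-0.2773133   0.16205932  0.01933252] 0.25869800162947193
21.2833 [0.64672333 0.20875646 0.21650472] [-0.2729289   0.16078667 -0.81724603] [-0.0330487  -0.19079559 -0.01516007] 0.2565220976199698
[ 0.18672099 -0.18953506 -1.00197263]
```

View pics/w13.png

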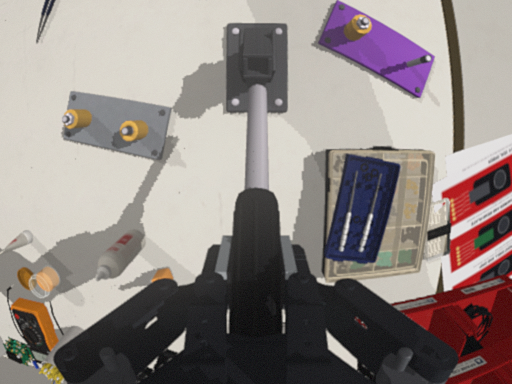

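View pics/s13c.png

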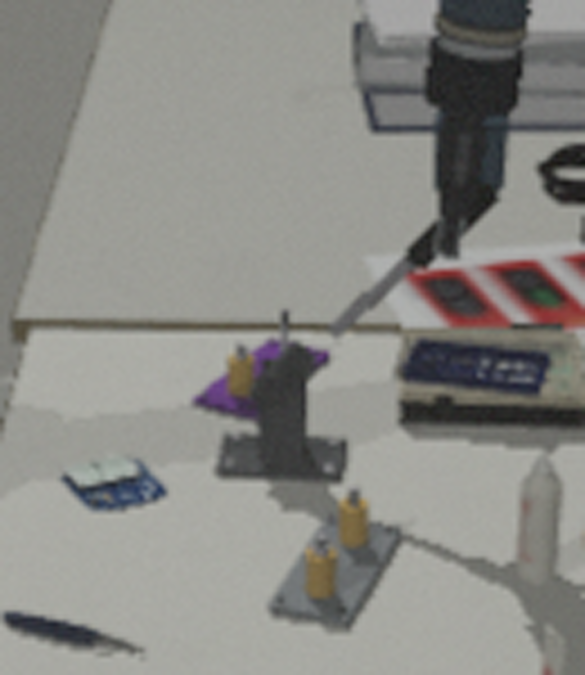

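Run:
```python
from h import *
s=robot.sense();p=np.array(s['tcp_pos'])
robot.move_straight(p+[0,0,.07],vel=.12)
o,z=att(-.1+.761,PSI)
robot.goto(np.array([.5724,.0715,.27])+.008*z,o); robot.sleep(.3)
save('wrist','w14');save('side','s14');save('scene','c14')
s=robot.sense();print(s['t'],s['tcp_pos'],s['tcp_rot'],o,s['joint_pos'],s['wrist_force'])
crop('s14',220,110,340,230,5,'s14c');crop('c14',190,110,310,240,4.6,'c14c')
```

```text
23.7667 [0.57756772 0.07145569 0.26360622] [ 2.48088080e+00 -6.13315431e-04  1.49415215e+00] [2.48059265 0.         1.49379633] [ 0.54927379  0.16437916 -0.93009597  2.13839369  0.98162537  0.45891371
  0.3560943 ] [ 0.185714    0.52471007 -2.0191214 ]
```

View pics/w14.png

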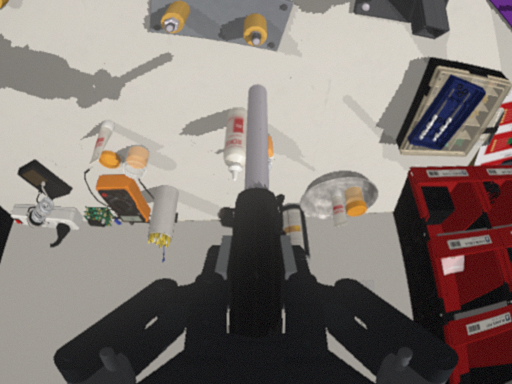

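View pics/s14c.png

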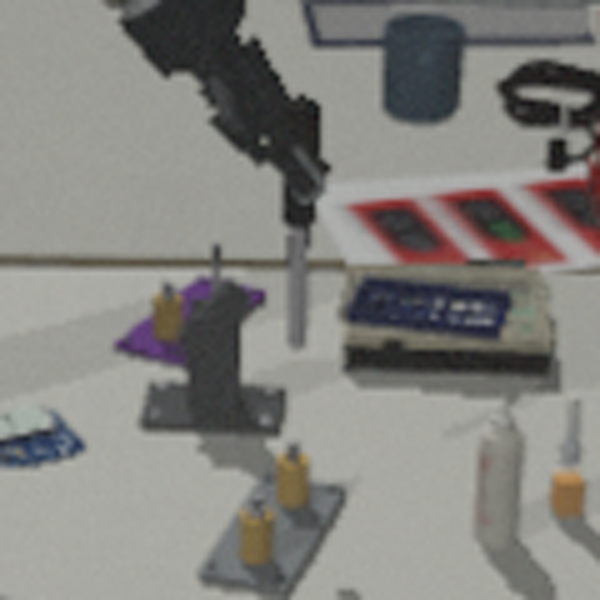

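View pics/c14c.png

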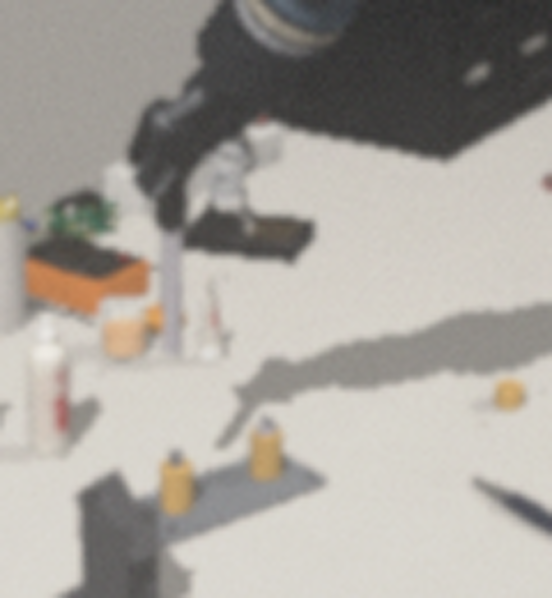

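```bash
cat >> h.py <<'E'
def pray(f,u,v):
    d=f['R'].T@np.array([(u-f['cx'])/f['fx'],(v-f['cy'])/f['fy'],1]); return d/np.linalg.norm(d),-f['R'].T@f['t']
def tri(*rays):
    A=np.zeros((3,3));b=np.zeros(3)
    for d,o in rays:
        Q=np.eye(3)-np.outer(d,d);A+=Q;b+=Q@o
    p=np.linalg.solve(A,b); return p,[np.linalg.norm((np.eye(3)-np.outer(d,d))@(p-o)).round(4) for d,o in rays]
E
python3 - <<'E'
from h import *
m=lambda x,y,x0,y0,s:((x+.5)/s-.5+x0,(y+.5)/s-.5+y0)
s=np.load('pics/s14.npz');c=np.load('pics/c14.npz');w=np.load('pics/w14.npz')
S=lambda x,y:pray(s,*m(x,y,220,110,5));C=lambda x,y:pray(c,*m(x,y,190,110,4.6))
so=tri(S(297,346),C(173.5,354));sh=tri(S(298,230),C(172.5,230));print(so,sh)
ax=sh[0]-so[0];print(np.linalg.norm(ax),ax/np.linalg.norm(ax))
print('wrist-ray socket',[tri(S(297,346),C(173.5,354),fray(w,257,88))])
# predicted socket if grip ok
print('stud tip: side/scene',tri(S(293,447),C(177,453)))
print('dressed',tri(S(257,502),C(267,423)))
E
```

```text
(array([0.57243855, 0.07336451, 0.13132375]), [np.float64(0.0007), np.float64(0.0007)]) (array([0.57212511, 0.06979013, 0.22336843]), [np.float64(0.0008), np.float64(0.0008)])
0.09211458489274449 [-0.00340275 -0.03880367  0.99924106]
wrist-ray socket [(array([0.5723302 , 0.0726175 , 0.13116404]), [np.float64(0.0011), np.float64(0.0005), np.float64(0.0008)])]
stud tip: side/scene (array([0.57199947, 0.07130087, 0.05138139]), [np.float64(0.0001), np.float64(0.0001)])
dressed (array([ 0.5459214 , -0.00703991,  0.05051702]), [np.float64(0.0003), np.float64(0.0003)])
```

Run:
```python
from h import *
s=robot.sense();p=np.array(s['tcp_pos'])
robot.move_straight(p+[0,-.0012,-.051],vel=.05); robot.sleep(.5)
save('wrist','w15');save('side','s15');save('scene','c15')
s=robot.sense();print(s['t'],s['tcp_pos']-p,s['wrist_force'],np.abs(s['joint_velocities']).max(),s['joint_pos'])
crop('s15',220,110,340,230,5,'s15c');crop('c15',190,110,310,240,4.6,'c15c');crop('w15',150,0,350,200,3,'w15c')
```

```text
25.5917 [-1.68353238e-05 -1.22604150e-03 -5.10256889e-02] [-0.00917973 -1.22026034 -0.25202187] 0.0022341056746229336 [ 0.43112325  0.24309073 -0.83171221  2.19933478  1.28934214  0.44106292
  0.0459359 ]
```

View pics/s15c.png

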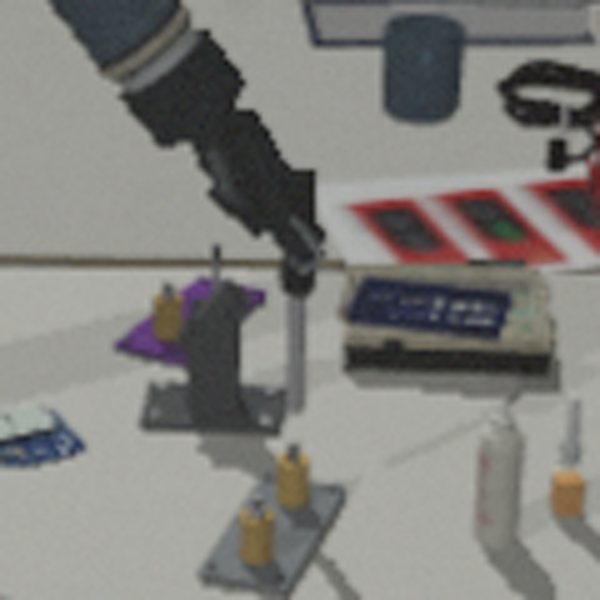

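View pics/c15c.png

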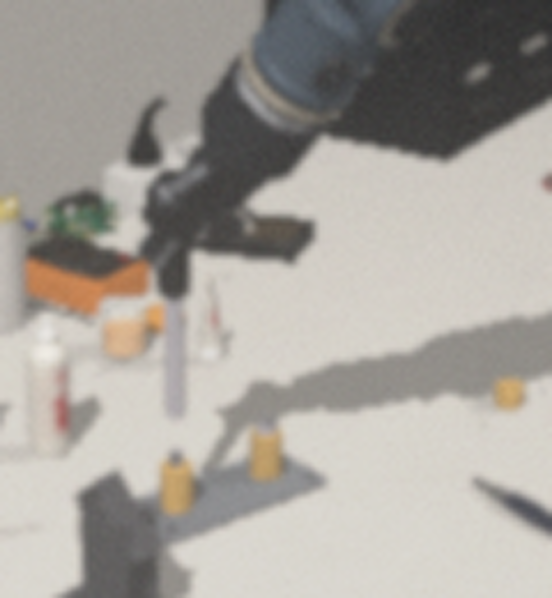

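View pics/w15c.png

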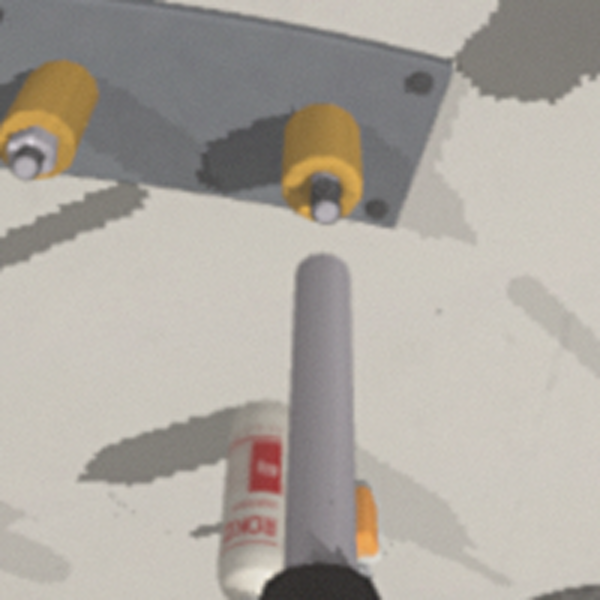

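Run:
```python
from h import *
m=lambda x,y,x0,y0,s:((x+.5)/s-.5+x0,(y+.5)/s-.5+y0)
s=np.load('pics/s15.npz');c=np.load('pics/c15.npz');w=np.load('pics/w15.npz')
S=lambda x,y:pray(s,*m(x,y,220,110,5));C=lambda x,y:pray(c,*m(x,y,190,110,4.6))
W=lambda x,y:fray(w,*m(x,y,150,0,3))
so=tri(S(295,411),C(176,415))[0];print('socket',so,'shaft top',tri(S(297,292),C(174.5,297)))
print('tip',tri(S(293,446),C(176.5,453)),'tip wrist',fplane(w,*m(325,210,150,0,3),.056))
print('socket wrist at its z',fplane(w,*m(324,268,150,0,3),so[2]))
# tall spacer top rim centre at z .043
print('spacer top wrist',fplane(w,*m(322,188,150,0,3),.043),'scene',ptplane(c,*m(177,463,190,110,4.6),.043))
```

```text
socket [0.57278419 0.07037428 0.0813826 ] shaft top (array([0.5716199 , 0.07146537, 0.17455115]), [np.float64(0.0004), np.float64(0.0004)])
tip (array([0.57195331, 0.07205596, 0.05175082]), [np.float64(0.0001), np.float64(0.0001)]) tip wrist [0.57004433 0.07124578 0.056     ]
socket wrist at its z [0.57100833 0.07076126 0.0813826 ]
spacer top wrist [0.57093869 0.07040732 0.043     ] scene [0.57258577 0.07093554 0.043     ]
```

Run:
```python
from h import *
s=robot.sense();print(s['t'],s['opening'],np.abs(s['joint_velocities']).max())
robot.close_job()
```

```text
25.5917 0.25822686969960706 0.0022341056746229336
the job is handed in; nothing more can be done
```

The task is done and handed in at 25.6 s of the 54 s allowed. The system gave no verdict, so what follows is from my own last checks.

- **Spacer:** I set the tall spacer over the bare stud of the grey plate, where it met a light contact at seating height, and let go of it. The last pictures show it flat on the plate. I measured its top within about 1.5 mm sideways of the stud, and the limit is 4 mm.
- **Nut driver:** I drew it about 125 mm along its axis, clear of the holder, and turned it upright, within about 0.02 rad. It is held still, with the socket end 1–2 mm from the stud axis.
- **Height above the stud:** The socket end is at a height of about 81 mm. That is 25 mm above the stated 56 mm tip, inside the 8–50 mm range.
- **Short spacer:** I never went near it, and the gripper did not touch it.

**Disagreements:** The two fixed cameras put the stud tip at 52 mm instead of 56 mm, so the true gap is somewhere between 25 and 30 mm. The wrist camera's last sideways readings differed from theirs by about 2 mm. Both fit the stated calibration plus my pixel reading error. No check failed.

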